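# Scan the starter tin's two tags, close it and lift off the outer cover

### The arm

A 6-joint arm with a two-finger parallel gripper is mounted at the origin on the work surface. World frame = base frame: x ahead of the robot, y to its left, z up, the work surface at z = 0. Lengths are in m, angles in rad, forces in N, time in s.
With the tool pointing down it reaches from about 0.225 to 0.875 m from the base axis. Payload 3.4 kg.
Tool frame: the origin (TCP) lies midway between the tips of the shut fingers; the grasp point (between the pads) lies 19 mm behind it (manip.grip_point_offset is the distance from the TCP to the grasp point, in m); z points along the fingers, y is the line along which they close (so a half turn about z gives the same grasp; the last joint's range is limited). The gripper opens to 85 mm and grips with 20 to 120 N. Pads are 22 mm wide; open, the fingers measure 114 mm over their backs; the gripper's body (76 mm by 85 mm) begins 54 mm behind the grasp point. The pads swing forward as they close: fully open they stand 13 mm farther back than shut.
Start: joints at [-0.121, 0.276, 1.505, -0, 1.361, -0.121], TCP at [0.575, -0, 0.231] pointing down, gripper open.
Joint ranges: [-2.89, 2.89], [-0.75, 2.08], [0.22, 2.7], [-1.18, 4.32], [0.11, 2.71], [-2.7, 2.7]. Speed limits (rad/s): [2.57, 2.57, 3.14, 3.14, 3.14, 3.14].

### API

Orientations are given as a unit quaternion [w, x, y, z].
In Python, from rig import manip gives the robot as it stands.
- The arm moves only by the shell command python3 -m handwheel 'ROWS' [FORCE]. ROWS is JSON, a list of rows, each an object with "translation": the shift along the tool's x, y, z in m, a list of three; "angular": the turn, a rotation vector about the tool's x, y, z in degrees, a list of three; "hand": the closure, from 0 (fully open) to 1 (shut). A call has 1 to 10 rows; each row shifts and turns the commanded pose from where the row before left it, along the tool's axes as they then stand; what a row does not reach is not made up. A row lasts 1/12 s, in which the tool goes at most 41.7 mm and 7.16 degrees, less where a joint would pass 70% of its speed; a pose out of reach is approached as far as the arm can. A call with a gripper value outside its range is refused whole. The fingers move at their own pace and stop on an object; FORCE is the grip in N (left out, the last holds). Time passes only in rows, so rows that do not move let the fingers close. It gives the time, the measured TCP pose, the force, the opening and the grip force at its end, in the units of the state.
- manip.get_state(): the state, without advancing time (a new reading comes with each control period).
- manip.get_image(name): name is "scene" or "side" or "wrist"; returns the picture (384x512x3 uint8, red, green, blue); there is no depth.
- manip.camera_info(name): a dict with "camera_matrix" (3x3 intrinsics, pixels), "k1" (the pictures are not rectified: a ray, as slopes to the right and down, at radius r is drawn at 1 + k1 r^2 times it, then the intrinsics apply), "eye" and "orientation" of the camera in the world; the wrist camera has in their place "tool_from_camera" (4x4, takes a point from camera to tool coordinates, whose origin is the TCP and whose axes are the flange's). Camera axes: x right, y down, z forward; pixel columns grow to the right and rows downward; lengths in m; the calibration is good to about 2 mm. A picture is of the moment at which its call begins: read the wrist's pose just before it. camera_info takes no time and is no camera call.
- manip.sign_off(): hands the job in; it is judged then, once.
The state is a dict: "clock": time; "qpos": joint angles; "qd": joint speeds; "effort": joint torques, N m; "position": TCP position; "ee_rot": TCP orientation; "contact_force": force on the tool from outside, world axes, zero at the start; "moment": the same for the moment, N m; "width": finger opening in m; "gripper_force": force on a finger pad.
Only numpy, scipy, OpenCV 4.12 (cv2) and the standard library are available. Lean on these libraries where they do the work, as an engineer would, in place of code of your own. Each camera call takes 0.05 s, during which the arm holds its last target. There are 200 camera calls.

### The job

Slide the carrier, by its black knob if you like, so that the reader's red pointer stands over the middle of the blue tag for half a second or more, then over the middle of the orange tag just as long, and leave it there. Lift the nested lid set from the round board by the inner lid's steel post, set it down without dropping it so that the inner lid sits fully home on the tin, and let go of the post. Then take the blue outer cover by its collar, lift it alone straight up about 8 cm with the inner lid staying undisturbed on the tin, and finish while still holding it up, level and still; leave the basket, the jar and the scraper alone.

Things in the scene. Friction and masses are not known exactly. Their poses are not given: they have to be found in the camera images.
- pointer_tip (a point): Lower end of the fixed red pointer cone, 9 mm above the carrier's plate. It hangs from a black head (26 mm square, top 88 mm above the table) on a level aluminium arm that comes in from the far side of the station. Axes are the station's: x along the slide_x travel (away from the robot at yaw 0), y along the slide_y travel, z up. The station stands at a yaw of up to 0.2 rad either way.
- knob (a point): Grip point of the upright black knob on the carrier: a fixed plain cylinder 24 mm in diameter, rising 42 mm from the white plate; the point is on its axis, 17 mm below its top and 25 mm above the plate (plate top 41 mm above the table). Moving it moves the carrier level in x and y without turning. Each slide has about 3 N of friction and stays where it is left. Axes as the station's.
- blue_tag (a point): Centre of the blue round tag (24 mm across) on top of the carrier's white plate (180 x 300 mm). First mark.
- orange_tag (a point): Centre of the orange round tag (24 mm across) on top of the plate. Second mark.
- slide_x (a joint): Carrier's position along the station's x, -0.04 to 0.04 m (stops).
- slide_y (a joint): Carrier's position along the station's y, -0.05 to 0.05 m (stops).
- tin_rim (a point): Centre of the mouth of the open steel tin that is fixed to the carrier, at the height of its rim, 103 mm above the table. Tin: outer diameter 100 mm, inner 94 mm, 62 mm tall. z up.
- board: Round dark wooden board, 156 mm across, 14 mm thick, fixed to the table; origin at the centre of its underside. The nested lid set stands on it.
- inner_seat (a point): Point on the inner lid's axis in the plane of its flange's underside; when the lid is home this point coincides with tin_rim. z is the lid's axis, up. Inner lid (loose, about 0.35 kg): flange 104 mm across, 6 mm thick; below it a tapered plug 88 mm across at the top, 72 mm at the bottom, 12 mm deep, that enters the tin with 3 mm play all round; above it a steel post.
- post_grip (a point): Grip point on the inner lid's upright steel post (16 mm in diameter), on its axis, 12 mm below its top, 62 mm above inner_seat and 22 mm above the top of the blue collar that the post comes through. Lifting here lifts both lids, the cover resting on the inner lid.
- collar_grip (a point): Grip point of the blue outer cover (loose, about 0.15 kg), on the axis of its upright collar, 8 mm below the collar's top and 22 mm above the cover's top face; 32 mm above inner_seat and 30 mm below post_grip while nested. Cover: disc 124 mm across and 4 mm thick with a 12 mm skirt below, resting loosely on the inner lid's flange; collar 34 mm outside, 30 mm tall, with a 22 mm bore through which the 16 mm post rises 34 mm above the collar. z is its axis, up.
- inner_lid: The inner lid; origin at the centre of its plug's underside, 12 mm below inner_seat.
- cover: The blue outer cover; origin on its axis, in the underside of its disc, 26 mm below collar_grip.
- basket: Bystander: brown proofing basket (bowl), 160 mm across, 60 mm tall; origin at the centre of its underside.
- jar: Bystander: closed jar, 68 mm in diameter, 110 mm tall; origin at the centre of its underside.
- scraper: Bystander: flat blue dough scraper, about 75 x 110 x 10 mm; origin in its underside.

How it is judged:
On the way, in this order (a step that is already met when the one before it is completed fails the run):
1. the pointer stands over the middle of the blue tag (within 5 mm) for 0.4 s (horizontal distance between pointer_tip and blue_tag below 0.005 m), for 0.4 s.
2. the pointer stands over the middle of the orange tag (within 5 mm) for 0.4 s (horizontal distance between pointer_tip and orange_tag below 0.005 m), for 0.4 s.
3. both lids, still nested, sit on the tin with the post let go (horizontal distance between inner_seat and tin_rim below 0.005 m and z of inner_seat in the frame of tin_rim between -0.003 and 0.003 m and angle between inner_seat's own z axis and vertical below 0.05 rad and z of collar_grip in the frame of inner_seat below 0.036 m and contact force between each of the arm, the fingers and inner_lid below 0.1 N), for 0.1 s.
At the end, for the whole second after the job is handed in: Fingers hold the cover still and level (0.2 rad), 50 mm or more above its nested place, within 30 mm of the tin's axis, clear of all else; inner lid untouched, home on the tin (5 mm sideways, 3 mm in height, 0.05 rad); orange tag within 5 mm of the pointer (horizontal distance between inner_seat and tin_rim below 0.005 m and z of inner_seat in the frame of tin_rim between -0.003 and 0.003 m and angle between inner_seat's own z axis and vertical below 0.05 rad and horizontal distance between pointer_tip and orange_tag below 0.005 m and z of collar_grip in the frame of inner_seat above 0.082 m and angle between collar_grip's own z axis and vertical below 0.2 rad and horizontal distance between collar_grip and tin_rim below 0.03 m and contact force between the fingers and cover above 0.5 N and contact force between each of cover, the fingers, the arm and inner_lid below 0.1 N and linear speed of cover below 0.03 m/s and linear speed of inner_lid below 0.02 m/s); the arm keeps its last pose, push and grip.
It fails at once if the cover is parted from the inner lid (by 10 mm) while the inner lid is not home on the tin, or the inner lid is disturbed while the cover is up (z of collar_grip in the frame of inner_seat above 0.042 m and not (horizontal distance between inner_seat and tin_rim below 0.005 m and z of inner_seat in the frame of tin_rim between -0.003 and 0.003 m and angle between inner_seat's own z axis and vertical below 0.05 rad)).
It fails at once if the inner lid is dropped (contact force between each of the arm, the fingers and inner_lid below 0.05 N and linear speed of inner_lid above 0.4 m/s).
It fails at once if a bystander is moved by more than 20 mm (distance of any of basket, jar, scraper from where it was at the start of the episode above 0.02 m).
It also fails if it takes over 72 s, if anything falls off the work surface, if the arm or the gripper's body presses on something with over 40 N, if the wrist force passes 120 N, or if a joint passes its speed limit or range.

## Working session

There is one attempt and no reset: what is moved stays moved. The work goes in short steps, Python scripts to look and compute and a shell command to move; the robot and the scene stay as the last step left them, time stands still between calls to the robot, and variables do not carry over. Pictures are saved under pics/ and viewed, at most 10 in all, crops included, and the job is handed in when it is done.

```bash
mkdir -p pics; ls
python3 - <<'E'
from rig import manip
import cv2,numpy as np
s=manip.get_state();print(s['clock'],s['position'],s['ee_rot'],s['width'],manip.grip_point_offset)
ims={}
for n in("scene","side","wrist"):
    print(n,manip.camera_info(n)); ims[n]=manip.get_image(n); cv2.imwrite(f'pics/{n}0.png',ims[n][:,:,::-1])
E
```

```text
pics
0.0 [5.74449747e-01 4.76288085e-05 2.30429888e-01] [-7.31616815e-04  7.07113991e-01  7.07098951e-01 -5.84642344e-04] 0.08518567582370076 0.0187
scene {'camera_matrix': array([[485.39215226,   0.        , 253.75656347],
       [  0.        , 485.39215226, 189.56048843],
       [  0.        ,   0.        ,   1.        ]]), 'k1': -0.01963475551972173, 'eye': array([1.58724513, 0.37017746, 1.28859023]), 'orientation': array([-0.19954122,  0.50445673,  0.78243468, -0.30578208])}
side {'camera_matrix': array([[476.99385477,   0.        , 244.88119229],
       [  0.        , 476.99385477, 199.51383204],
       [  0.        ,   0.        ,   1.        ]]), 'k1': -0.12829953319819098, 'eye': array([0.29715549, 1.17654313, 0.95666093]), 'orientation': array([ 0.03995088, -0.09413374,  0.88017816, -0.46349669])}
wrist {'camera_matrix': array([[318.92497873,   0.        , 251.95390175],
       [  0.        , 318.92497873, 183.53255854],
       [  0.        ,   0.        ,   1.        ]]), 'k1': -0.07685416053226293, 'tool_from_camera': array([[ 6.52087281e-05, -9.45988188e-01, -3.24201085e-01,
         8.42038670e-02],
       [ 9.99999968e-01, -1.72995549e-05,  2.51615138e-04,
        -7.70982275e-04],
       [-2.43633483e-04, -3.24201091e-01,  9.45988157e-01,
        -1.43400674e-01],
       [ 0.00000000e+00,  0.00000000e+00,  0.00000000e+00,
         1.00000000e+00]])}
```

View pics/scene0.png

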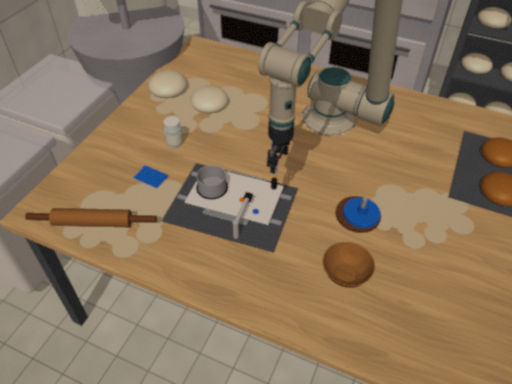

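View pics/side0.png

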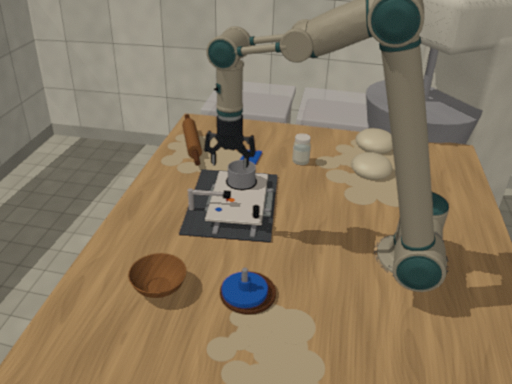

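View pics/wrist0.png

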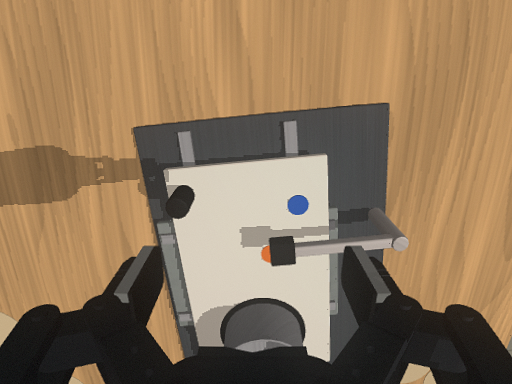

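```bash
cat > h.py <<'E'
from rig import manip
import cv2,numpy as np
from scipy.spatial.transform import Rotation as R
def rot(q): return R.from_quat(np.r_[q[1:],q[0]]).as_matrix()
def shot(n):
    s=manip.get_state(); c=manip.camera_info(n); im=manip.get_image(n)
    if n=='wrist':
        T=c['tool_from_camera']; A=rot(s['ee_rot']); M=A@T[:3,:3]; e=A@T[:3,3]+s['position']
    else: M=rot(c['orientation']); e=c['eye']
    return im,dict(K=c['camera_matrix'],k=np.array([c['k1'],0,0,0]),M=M,e=e)
def plane(c,uv,z):
    p=cv2.undistortPoints(np.array(uv,float).reshape(-1,1,2),c['K'],c['k']).reshape(-1,2)
    d=np.c_[p,np.ones(len(p))]@c['M'].T
    return (c['e']+d*((z-c['e'][2])/d[:,2])[:,None])[:,:2]
def proj(c,X):
    X=np.atleast_2d(X); rv=cv2.Rodrigues(c['M'].T)[0]
    return cv2.projectPoints(X.astype(float),rv,-c['M'].T@c['e'],c['K'],c['k'])[0].reshape(-1,2)
def cnts(m,a=20):
    return sorted([c for c in cv2.findContours(m.astype(np.uint8),0,1)[0] if cv2.contourArea(c)>a],key=cv2.contourArea)[::-1]
def cen(c):
    m=cv2.moments(c); return np.array([m['m10'],m['m01']])/m['m00']
def hsv(im): return cv2.split(cv2.cvtColor(im,cv2.COLOR_RGB2HSV))
def blue(im): h,s,v=hsv(im); return (h>100)&(h<130)&(s>110)&(v>60)
def orange(im): h,s,v=hsv(im); return (h<14)&(s>170)&(v>180)
E
python3 - <<'E'
from h import *
np.set_printoptions(precision=4,suppress=True)
im,c=shot('wrist'); h,s,v=hsv(im)
for x in cnts(blue(im)): print('blue',cen(x),cv2.boundingRect(x),plane(c,cen(x),.041))
for x in cnts(orange(im)): 
    print('or',cen(x),cv2.boundingRect(x),plane(c,cen(x),.041), plane(c,x.reshape(-1,2),.041)[:,0].min())
    P=plane(c,x.reshape(-1,2),.041); print(P)
for t in (35,50):
  m=v<t; m[:,:150]=0;m[290:]=0;m[:150]=0;m[:,330:]=0
  for x in cnts(m,60): print(t,cen(x),cv2.boundingRect(x),cv2.minAreaRect(x),plane(c,cen(x),.062),plane(c,cen(x),.086))
m=(s<60)&(v>180)
for x in cnts(m,3000): print('plate',[ (q,plane(c,q,.041)) for q in cv2.approxPolyDP(x,12,True).reshape(-1,2)])
for n in('scene','side'):
    im,c=shot(n)
    for x in cnts(blue(im),12): print(n,'blue',cen(x),cv2.boundingRect(x),plane(c,cen(x),.041))
    for x in cnts(orange(im),3): print(n,'or',cen(x),cv2.boundingRect(x),plane(c,cen(x),.041))
cv2.imwrite('pics/h1.png',np.hstack([cv2.resize(shot('side')[0][170:245,190:280],None,fx=4,fy=4),cv2.resize(shot('scene')[0][165:240,190:280],None,fx=4,fy=4)])[:,:,::-1])
E
```

```text
blue [297.4205 204.5601] (288, 195, 20, 20) [[ 0.6251 -0.055 ]]
or [265.6221 253.7686] (262, 246, 8, 16) [[ 0.5901 -0.1189]] 0.5856805560716867
[[ 0.5916 -0.1083]
 [ 0.5904 -0.1096]
 [ 0.5892 -0.1096]
 [ 0.588  -0.111 ]
 [ 0.5869 -0.1123]
 [ 0.5857 -0.1137]
 [ 0.5857 -0.1151]
 [ 0.5857 -0.1164]
 [ 0.5857 -0.1178]
 [ 0.5857 -0.1192]
 [ 0.5858 -0.1206]
 [ 0.5858 -0.122 ]
 [ 0.5858 -0.1234]
 [ 0.587  -0.1248]
 [ 0.5882 -0.1262]
 [ 0.5895 -0.1276]
 [ 0.5907 -0.1276]
 [ 0.5919 -0.1276]
 [ 0.5931 -0.129 ]
 [ 0.5943 -0.129 ]
 [ 0.5943 -0.1276]
 [ 0.5943 -0.1262]
 [ 0.5942 -0.1248]
 [ 0.5942 -0.1234]
 [ 0.5942 -0.122 ]
 [ 0.5942 -0.1206]
 [ 0.5941 -0.1192]
 [ 0.5929 -0.1178]
 [ 0.5929 -0.1164]
 [ 0.5929 -0.1151]
 [ 0.5928 -0.1137]
 [ 0.5928 -0.1123]
 [ 0.5928 -0.111 ]
 [ 0.5928 -0.1096]
 [ 0.5927 -0.1083]]
50 [179.4093 201.5362] (165, 185, 29, 33) ((179.8076934814453, 201.53846740722656), (22.46535873413086, 33.83671188354492), 33.690067291259766) [[ 0.4968 -0.0429]] [[ 0.5028 -0.0331]]
50 [155.7607 268.7581] (150, 246, 13, 44) ((156.0, 267.5), (43.0, 12.0), 90.0) [[ 0.4626 -0.1268]] [[ 0.47
[... 471 characters left out ...]
 315], dtype=int32), array([[ 0.6392, -0.2117]])), (array([308, 354], dtype=int32), array([[ 0.6519, -0.2812]])), (array([329, 359], dtype=int32), array([[ 0.6824, -0.2915]])), (array([328, 254], dtype=int32), array([[ 0.6653, -0.1196]])), (array([272, 267], dtype=int32), array([[ 0.5982, -0.1375]])), (array([239, 232], dtype=int32), array([[ 0.5586, -0.0897]])), (array([327, 225], dtype=int32), array([[ 0.6609, -0.0808]]))]
scene blue [361.1241 213.1883] (344, 198, 36, 30) [[0.4803 0.2715]]
scene blue [150.65   176.1912] (135, 166, 32, 22) [[ 0.6252 -0.4658]]
side blue [244.5431 290.3758] (222, 272, 46, 36) [[0.466 0.289]]
side blue [254.7703 156.759 ] (248, 151, 14, 13) [[ 0.5736 -0.4251]]
```

View pics/h1.png

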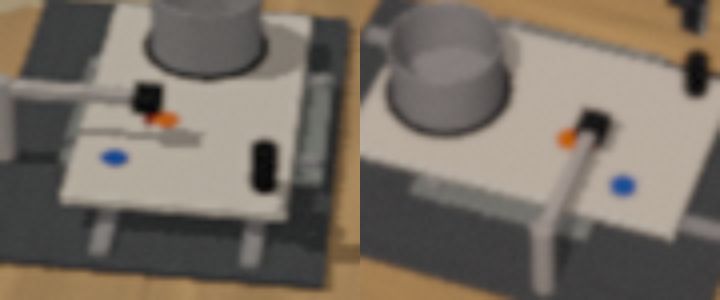

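Run:
```python
from h import *
np.set_printoptions(precision=4,suppress=True)
im,c=shot('wrist'); h,s,v=hsv(im)
print(v[228:272:3,262:304:2])
for t in (60,75):
  m=(v<t); m[:,:255]=0;m[275:]=0;m[:215]=0;m[:,310:]=0
  for x in cnts(m,60): print(t,cen(x),cv2.boundingRect(x),cv2.minAreaRect(x),plane(c,cen(x),.086),plane(c,cv2.boxPoints(cv2.minAreaRect(x)),.088))
im,c=shot('side')
print('tip side',plane(c,[227.5,199.5],.052))
for x in cnts(orange(im)|((hsv(im)[0]<18)&(hsv(im)[1]>150)&(hsv(im)[2]>100)),3):
  if 190<cen(x)[0]<280 and 170<cen(x)[1]<245: print('or',cen(x),cv2.boundingRect(x),plane(c,cen(x),.041))
m=blue(im)|((hsv(im)[0]>100)&(hsv(im)[0]<130)&(hsv(im)[1]>110))
for x in cnts(m,3):
  if 190<cen(x)[0]<240 and 190<cen(x)[1]<245: print('bl',cen(x),cv2.boundingRect(x),plane(c,cen(x),.041))
```

```text
[[159 159 158 159 151 220 218 219 219 218 181 153 153 152 153 152 153 153
  153 155 154]
 [159 160 159 160 159 158 159 157 158 159 159 158 157 159 159 157 157 158
  158 157 159]
 [159 160 160 159 159 157 158 161 160 160 163 163 162 161 158 158 159 158
  157 157 157]
 [160 159 159 123  71  49  46  45  48  49  50  47  50  49  47 101 224 221
  222 223 219]
 [160 159 162 114  52  50  52  51  53  52  51  50  51  51  49  41 220 219
  218 222 212]
 [157 158 159 119  50  54  52  51  51  53  51  49  53  55  53  54  89  96
   97  99 100]
 [220 191 203 174  54  57  55  56  56  57  56  57  56  54  54  53 108 121
  130 139 145]
 [209 216 218 194  49  55  56  58  55  55  54  55  56  56  53  54 129 183
  182 180 180]
 [216 215 215 224  48  54  54  55  57  54  55  53  55  51  54  52  88 180
  178 176 176]
 [217 217 216 223  64  54  55  54  55  54  55  52  54  53  51  52  91 177
  177 176 180]
 [215 216 215 222  81  53  56  53  54  55  54  57  53  54  54  53  69 222
  218 218 218]
 [217 218 216 218 124  51  54  56  56  55  55  56  57  53  52  51  39 221
  215 217 217]
 [218 215 218 217 149  45  47  4
[... 166 characters left out ...]
7 217 216 217 215 217 217 217 217 216 215 217 217 217
  218 215 218]]
60 [281.4344 249.8962] (269, 236, 26, 29) ((281.4881896972656, 249.8470458984375), (27.534046173095703, 24.006004333496094), 85.60128784179688) [[ 0.6047 -0.0873]] [[ 0.5909 -0.0712]
 [ 0.6151 -0.0691]
 [ 0.6187 -0.1014]
 [ 0.5937 -0.1036]]
75 [281.425  249.8728] (269, 236, 26, 29) ((281.5779113769531, 249.85659790039062), (27.703937530517578, 24.17304229736328), 84.80557250976562) [[ 0.6047 -0.0872]] [[ 0.5907 -0.0713]
 [ 0.615  -0.0689]
 [ 0.6191 -0.1013]
 [ 0.594  -0.1039]]
tip side [[ 0.6051 -0.0998]]
or [230.4127 199.3968] (227, 198, 7, 4) [[ 0.5994 -0.1182]]
bl [218.2381 209.    ] (216, 208, 5, 3) [[ 0.6257 -0.0549]]
```

```bash
python3 -m handwheel '[{"translation":[-0.011,-0.02,0.02],"angular":[0,0,0],"hand":0},{"translation":[-0.011,-0.02,0.025],"angular":[0,0,0],"hand":0},{"translation":[-0.011,-0.02,0.025],"angular":[0,0,0],"hand":0},{"translation":[-0.010,-0.0175,0.025],"angular":[0,0,0],"hand":0},{"translation":[0,0,0],"angular":[0,0,0],"hand":0},{"translation":[0,0,0],"angular":[0,0,0],"hand":0}]' 40
python3 - <<'E'
from h import *
np.set_printoptions(precision=4,suppress=True)
im,c=shot('wrist'); h,s,v=hsv(im); print(manip.get_state()['position'])
cv2.imwrite('pics/w2.png',im[:,:,::-1])
for x in cnts(blue(im)): print('blue',cen(x),plane(c,cen(x),.041))
for x in cnts(orange(im)): print('or',cen(x),cv2.boundingRect(x),plane(c,cen(x),.041))
for q in ([.4968,-.0429,.083],[.6055,-.0895,.088],[.6055,-.0895,.05]): print(proj(c,q))
E
```

```text
clock: 1.0
position: [0.4959, -0.043, 0.1353]
ee_rot: [-0.001, 0.708, 0.707, -0.001]
contact_force: [0.3, 0.6, 0.9]
width: 0.0855
gripper_force: 0.0
[ 0.4983 -0.0432  0.1367]
blue [412.4569 200.3586] [[ 0.6262 -0.0548]]
[[254.6554 207.7339]]
[[406.5265 269.9437]]
[[386.2266 243.6153]]
```

View pics/w2.png

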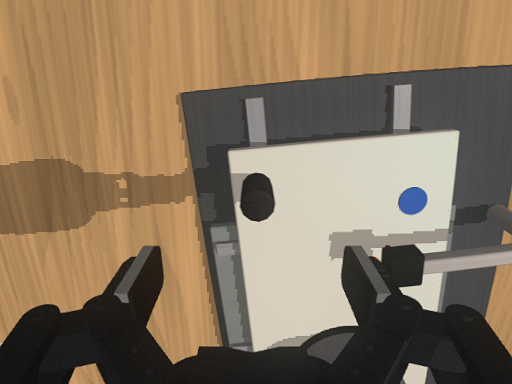

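```bash
python3 -m handwheel '[{"translation":[0,0.001,0.028],"angular":[0,0,0],"hand":0},{"translation":[0,0,0.028],"angular":[0,0,0],"hand":0},{"translation":[0,0,0.026],"angular":[0,0,0],"hand":0},{"translation":[0,0,0],"angular":[0,0,0],"hand":0.7},{"translation":[0,0,0],"angular":[0,0,0],"hand":0.9},{"translation":[0,0,0],"angular":[0,0,0],"hand":1},{"translation":[0,0,0],"angular":[0,0,0],"hand":1},{"translation":[0,0,0],"angular":[0,0,0],"hand":1}]' 40
python3 - <<'E'
from h import *
np.set_printoptions(precision=4,suppress=True)
im,c=shot('wrist'); h,s,v=hsv(im); print(manip.get_state()['position'])
cv2.imwrite('pics/w3.png',im[:,:,::-1])
for x in cnts(blue(im)): print('blue',cen(x),plane(c,cen(x),.041))
for x in cnts(orange(im)): print('or',cen(x),cv2.boundingRect(x),plane(c,cen(x),.041))
m=(v<75); m[:210]=0;m[340:]=0;m[:,:395]=0
for x in cnts(m,60): print(cen(x),cv2.boundingRect(x),plane(c,cen(x),.086))
print(proj(c,[.6055,-.0895,.088]))
E
```

```text
clock: 1.72
position: [0.5, -0.0432, 0.0561]
ee_rot: [0.001, 0.707, 0.707, 0.001]
contact_force: [-8.9, 1.8, 8.2]
width: 0.0256
gripper_force: 4.3
[ 0.4997 -0.0432  0.0562]
blue [465.2661 249.6353] [[ 0.6259 -0.0549]]
[435.666  328.2192] (395, 303, 96, 37) [[ 0.5859 -0.0702]]
[[465.5887 358.79  ]]
```

View pics/w3.png

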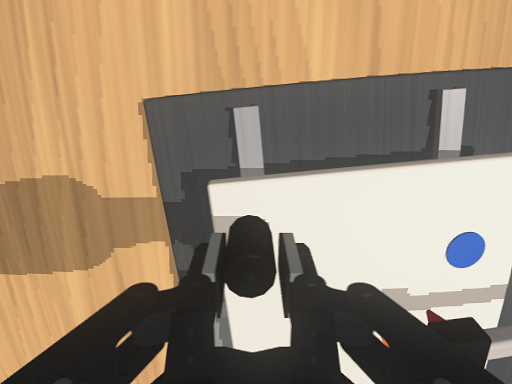

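Run:
```python
from h import *
np.set_printoptions(precision=4,suppress=True)
im,c=shot('wrist'); h,s,v=hsv(im)
m=((h<10)|(h>170))&(s>110)&(v>50); m[:290]=0; m[:,:415]=0
for x in cnts(m,5):
  p=x.reshape(-1,2); print(cv2.boundingRect(x)); t=p[np.argsort(p.sum(1))[:3]]; print(t,plane(c,t,.05))
```

```text
(427, 310, 19, 13)
[[427 311]
 [429 310]
 [428 311]] [[ 0.6045 -0.0915]
 [ 0.6056 -0.0908]
 [ 0.6052 -0.0916]]
```

```bash
python3 -m handwheel '[{"translation":[-0.006,-0.0035,0],"angular":[0,0,0],"hand":1},{"translation":[-0.006,-0.0035,0],"angular":[0,0,0],"hand":1},{"translation":[-0.006,-0.0035,0],"angular":[0,0,0],"hand":1},{"translation":[-0.006,-0.0035,0],"angular":[0,0,0],"hand":1},{"translation":[-0.006,-0.0035,0],"angular":[0,0,0],"hand":1},{"translation":[-0.006,-0.0035,0],"angular":[0,0,0],"hand":1},{"translation":[0,0,0],"angular":[0,0,0],"hand":1},{"translation":[0,0,0],"angular":[0,0,0],"hand":1},{"translation":[0,0,0],"angular":[0,0,0],"hand":1}]' 60
python3 - <<'E'
from h import *
np.set_printoptions(precision=4,suppress=True)
im,c=shot('wrist'); h,s,v=hsv(im)
for x in cnts(blue(im)): print('blue',cen(x),plane(c,cen(x),.041))
m=((h<10)|(h>170))&(s>110)&(v>50); m[:200]=0; m[:,:380]=0
for x in cnts(m,5):
  p=x.reshape(-1,2); print(cv2.boundingRect(x)); t=p[np.argsort(p.sum(1))[:3]]; print(t,plane(c,t,.05))
cv2.imwrite('pics/w4.png',im[:,:,::-1])
im,c=shot('side');h,s,v=hsv(im)
m=((h>100)&(h<130)&(s>110))
for x in cnts(m,3):
  if 190<cen(x)[0]<240 and 180<cen(x)[1]<245: print('bl',cen(x),cv2.boundingRect(x),plane(c,cen(x),.041))
for x in cnts(orange(im)|((h<18)&(s>150)&(v>100)),3):
  if 190<cen(x)[0]<280 and 170<cen(x)[1]<245: print('or',cen(x),cv2.boundingRect(x),plane(c,cen(x),.041))
cv2.imwrite('pics/s4.png',np.hstack([cv2.resize(im[170:245,190:280],None,fx=4,fy=4),cv2.resize(shot('wrist')[0][184:,302:],None,fx=1.5,fy=1.5)])[:,:,::-1])
E
python3 -c "
import cv2,numpy as np
a=cv2.imread('pics/w4.png')[200:384,300:512];b=cv2.imread('pics/s4.png')"
```

```text
clock: 2.57
position: [0.4792, -0.0805, 0.0562]
ee_rot: [0.002, 0.707, 0.707, 0.001]
contact_force: [0.3, -2.7, 8.0]
width: 0.022
gripper_force: 59.2
blue [466.541  248.8853] [[ 0.606 -0.092]]
(474, 255, 15, 15)
[[476 255]
 [475 256]
 [474 257]] [[ 0.6056 -0.0907]
 [ 0.6052 -0.0913]
 [ 0.6047 -0.092 ]]
bl [227.  203.5] (225, 203, 5, 2) [[ 0.605  -0.0921]]
or [239.3333 194.1515] (237, 193, 5, 3) [[ 0.5768 -0.1561]]
```

View pics/s4.png

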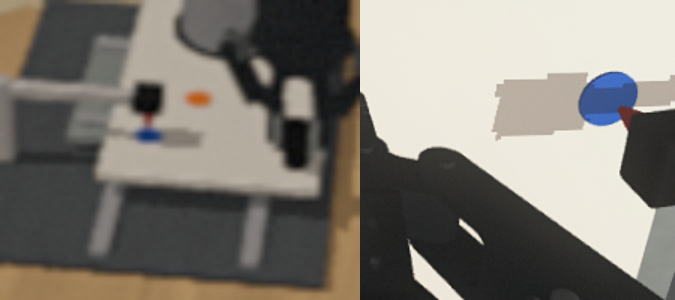

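```bash
python3 -m handwheel '[{"translation":[0,0,0],"angular":[0,0,0],"hand":1},{"translation":[0,0,0],"angular":[0,0,0],"hand":1},{"translation":[0,0,0],"angular":[0,0,0],"hand":1},{"translation":[0,0,0],"angular":[0,0,0],"hand":1},{"translation":[0,0,0],"angular":[0,0,0],"hand":1},{"translation":[0,0,0],"angular":[0,0,0],"hand":1}]'; python3 -m handwheel '[{"translation":[0.008,0.0036,0],"angular":[0,0,0],"hand":1},{"translation":[0.008,0.0036,0],"angular":[0,0,0],"hand":1},{"translation":[0.008,0.0036,0],"angular":[0,0,0],"hand":1},{"translation":[0.008,0.0036,0],"angular":[0,0,0],"hand":1},{"translation":[0.008,0.0036,0],"angular":[0,0,0],"hand":1},{"translation":[0.008,0.0036,0],"angular":[0,0,0],"hand":1},{"translation":[0.008,0.0035,0],"angular":[0,0,0],"hand":1},{"translation":[0.0075,0.0034,0],"angular":[0,0,0],"hand":1},{"translation":[0,0,0],"angular":[0,0,0],"hand":1},{"translation":[0,0,0],"angular":[0,0,0],"hand":1}]'
python3 - <<'E'
from h import *
np.set_printoptions(precision=4,suppress=True)
im,c=shot('wrist'); 
for x in cnts(blue(im)): print('blue',cen(x),plane(c,cen(x),.041))
print(manip.get_state()['position'])
ims=[]
for n in('side','scene'):
  im,c=shot(n);h,s,v=hsv(im)
  for x in cnts((h<18)&(s>150)&(v>100),2):
    p=plane(c,cen(x),.041)[0]
    if .5<p[0]<.65 and -.16<p[1]<-.04: print('or',cen(x),cv2.boundingRect(x),p)
  u=proj(c,[.605,-.091,.05])[0].astype(int);ims.append(cv2.resize(im[u[1]-25:u[1]+25,u[0]-25:u[0]+25],None,fx=8,fy=8))
cv2.imwrite('pics/s5.png',np.hstack(ims)[:,:,::-1])
E
```

```text
clock: 3.22
position: [0.4791, -0.0806, 0.0562]
ee_rot: [0.002, 0.707, 0.707, 0.001]
contact_force: [-0.3, -1.2, 7.7]
width: 0.022
gripper_force: 59.2
clock: 4.05
position: [0.5071, -0.0155, 0.0562]
ee_rot: [0.001, 0.707, 0.707, 0.001]
contact_force: [-0.1, 2.8, 8.2]
width: 0.0222
gripper_force: 59.4
blue [467.3389 249.5507] [[ 0.6343 -0.0272]]
[ 0.5071 -0.0155  0.0562]
or [227.   203.75] (225, 202, 5, 4) [ 0.6047 -0.0907]
or [248.902  203.5686] (247, 202, 5, 4) [ 0.5975 -0.0896]
```

View pics/s5.png

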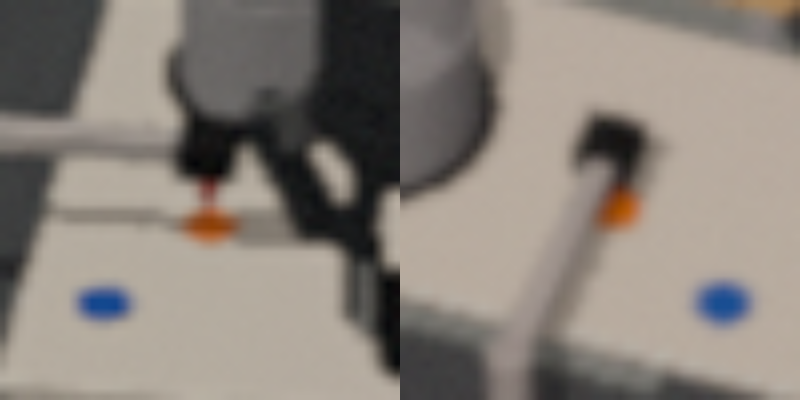

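```bash
python3 -m handwheel '[{"translation":[0,0,0],"angular":[0,0,0],"hand":1},{"translation":[0,0,0],"angular":[0,0,0],"hand":1},{"translation":[0,0,0],"angular":[0,0,0],"hand":1},{"translation":[0,0,0],"angular":[0,0,0],"hand":1},{"translation":[0,0,0],"angular":[0,0,0],"hand":1},{"translation":[0,0,0],"angular":[0,0,0],"hand":0},{"translation":[0,0,0],"angular":[0,0,0],"hand":0},{"translation":[0,0,0],"angular":[0,0,0],"hand":0},{"translation":[0,0,-0.02],"angular":[0,0,0],"hand":0},{"translation":[0,0,-0.03],"angular":[0,0,0],"hand":0}]' ; python3 -m handwheel '[{"translation":[-0.01,0.01,-0.04],"angular":[0,0,0],"hand":0},{"translation":[-0.02,0.02,-0.035],"angular":[0,0,0],"hand":0},{"translation":[-0.03,0.02,-0.02],"angular":[0,0,0],"hand":0},{"translation":[-0.03,0.02,-0.02],"angular":[0,0,0],"hand":0},{"translation":[0,0.015,-0.01],"angular":[0,0,0],"hand":0},{"translation":[0,0,0],"angular":[0,0,0],"hand":0},{"translation":[0,0,0],"angular":[0,0,0],"hand":0}]'
python3 - <<'E'
from h import *
np.set_printoptions(precision=4,suppress=True)
im,c=shot('wrist'); h,s,v=hsv(im)
for x in cnts(blue(im)): print('blue',cen(x),plane(c,cen(x),.041))
ims=[im]
for n in('side','scene'):
  i2,c2=shot(n);h,s,v=hsv(i2)
  for x in cnts((h<18)&(s>150)&(v>100),2):
    p=plane(c2,cen(x),.041)[0]
    if .5<p[0]<.65 and -.16<p[1]<-.04: print('or',cen(x),cv2.boundingRect(x),p)
  for x in cnts(blue(i2),12): print(n,'blue',cen(x),cv2.boundingRect(x),plane(c2,cen(x),.07))
  if n=='scene': ims.append(cv2.resize(i2[180:300,310:410],(320,384)))
cv2.imwrite('pics/w6.png',cv2.resize(np.hstack(ims),(800,369))[:,:,::-1])
E
```

```text
clock: 5.03
position: [0.5031, -0.0154, 0.1021]
ee_rot: [-0.003, 0.707, 0.707, -0.003]
contact_force: [0.3, 0.5, 0.2]
width: 0.0808
gripper_force: 0.0
clock: 5.62
position: [0.5892, -0.1042, 0.2256]
ee_rot: [-0.0, 0.707, 0.707, -0.0]
contact_force: [-0.6, 0.4, -0.1]
width: 0.0853
gripper_force: 0.0
blue [297.2986  82.1465] [[ 0.6332 -0.0264]]
or [227.   203.75] (225, 202, 5, 4) [ 0.6047 -0.0907]
side blue [244.5078 290.3835] (222, 272, 46, 36) [[0.4608 0.3172]]
side blue [250.4728 156.9822] (239, 150, 23, 14) [[ 0.5803 -0.3689]]
or [248.7381 203.7381] (247, 202, 4, 4) [ 0.5984 -0.0898]
scene blue [361.1522 213.221 ] (344, 198, 36, 30) [[0.5061 0.2739]]
scene blue [150.6811 176.1448] (135, 166, 32, 21) [[ 0.6473 -0.4463]]
```

View pics/w6.png

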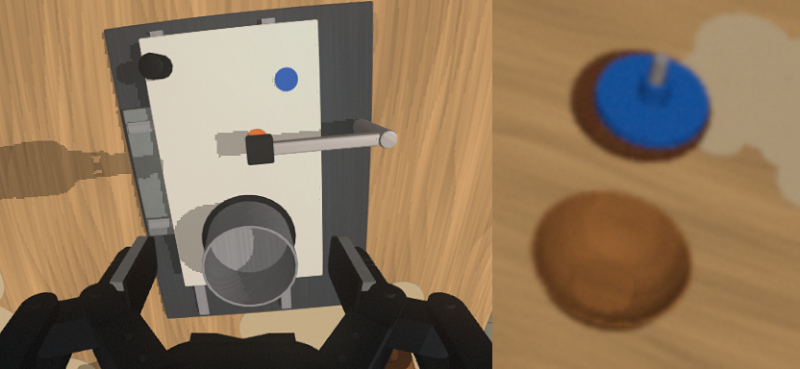

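```bash
python3 - <<'E'
from h import *
from scipy.optimize import least_squares
np.set_printoptions(precision=4,suppress=True)
im,c=shot('wrist')
P=plane(c,[[211,277],[310,277],[260,235],[260,319]],.103);print(P)
ctr=np.array([P[:2,0].mean(),P[2:,1].mean()])
e=cv2.Canny(cv2.cvtColor(im,7),40,100); yx=np.argwhere(e); q=plane(c,yx[:,::-1],.103)
for it in range(4):
  r=np.linalg.norm(q-ctr,axis=1); k=q[(abs(r-.050)<(.004 if it<2 else .002))]
  s=least_squares(lambda p:np.hypot(*(k-p).T)-.050,ctr,loss='soft_l1',f_scale=.0005); ctr=s.x; print(ctr,len(k))
E
python3 -m handwheel '[{"translation":[0.02,-0.007,-0.01],"angular":[0,0,0],"hand":0},{"translation":[0.035,-0.01,0],"angular":[0,0,0],"hand":0},{"translation":[0.038,-0.01,0],"angular":[0,0,0],"hand":0},{"translation":[0.038,-0.01,0],"angular":[0,0,0],"hand":0},{"translation":[0.038,-0.01,0],"angular":[0,0,0],"hand":0},{"translation":[0.038,-0.01,0],"angular":[0,0,0],"hand":0},{"translation":[0.038,-0.01,0],"angular":[0,0,0],"hand":0},{"translation":[0.038,-0.01,0],"angular":[0,0,0],"hand":0},{"translation":[0.038,-0.01,0],"angular":[0,0,0],"hand":0},{"translation":[0.038,-0.01,0],"angular":[0,0,0],"hand":0}]'
python3 -m handwheel '[{"translation":[0.02,-0.01,0],"angular":[0,0,0],"hand":0},{"translation":[0.005,-0.01,0],"angular":[0,0,0],"hand":0},{"translation":[0,0,0],"angular":[0,0,0],"hand":0},{"translation":[0,0,0],"angular":[0,0,0],"hand":0}]'
python3 - <<'E'
from h import *
np.set_printoptions(precision=4,suppress=True)
im,c=shot('wrist'); h,s,v=hsv(im)
cv2.imwrite('pics/w7.png',im[:,:,::-1])
for x in cnts(blue(im),200):
  e=cv2.fitEllipse(cv2.convexHull(x)); print(e,plane(c,e[0],.036))
E
```

```text
[[ 0.546  -0.2067]
 [ 0.6435 -0.2065]
 [ 0.5938 -0.16  ]
 [ 0.5948 -0.2588]]
[ 0.5955 -0.211 ] 542
[ 0.5956 -0.2113] 587
[ 0.5959 -0.2115] 325
[ 0.596  -0.2115] 320
clock: 6.65
position: [0.49, 0.2568, 0.2355]
ee_rot: [-0.0, 0.707, 0.707, -0.001]
contact_force: [1.1, -0.1, 0.7]
width: 0.0853
gripper_force: 0.0
clock: 6.98
position: [0.4713, 0.2795, 0.2357]
ee_rot: [0.0, 0.707, 0.708, -0.001]
contact_force: [0.9, -0.8, -0.4]
width: 0.0855
gripper_force: 0.0
((250.84756469726562, 159.1336669921875), (107.69660949707031, 110.296875), 90.79376220703125) [[0.4694 0.2744]]
```

View pics/w7.png

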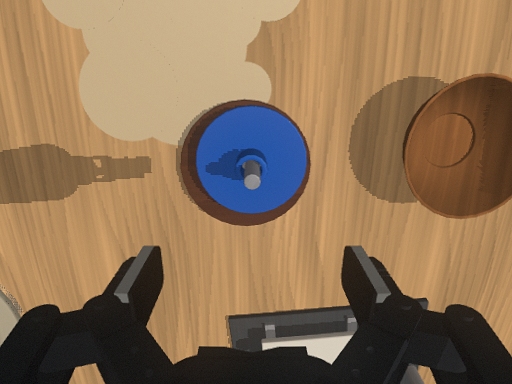

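Run:
```python
from h import *
np.set_printoptions(precision=4,suppress=True)
im,c=shot('wrist');h,s,v=hsv(im)
print(manip.get_state()['position'])
m=(s<60)&(v>60); m[:140]=0;m[210:]=0;m[:,:225]=0;m[:,280:]=0
for x in cnts(m,10): print(cen(x),cv2.boundingRect(x),plane(c,cen(x),.1))
print(v[166:192:2,240:266:2]); print(s[166:192:2,240:266:2])
print(plane(c,[253,182],.1),proj(c,[.4694,.2744,.1]))
```

```text
[0.4726 0.2788 0.236 ]
[250.6521 173.7315] (241, 160, 19, 29) [[0.4703 0.2768]]
[[ 95 103  84  76  81  83  88  94  97  91 105 164 182]
 [ 84  90  79  77  81  82  88  94 101  88  88 163 176]
 [ 77  86  76  79  78  82  89  92  95  98  76 154 170]
 [ 90  85  71  79  80  82  86  93  96  98  92 165 171]
 [ 99  87  76  77 105 152 149 129  92  96 119 165 174]
 [123  89  74 135 143 144 148 154 159  95 156 167 171]
 [117 104 134 138 142 147 147 149 149 135 160 170 167]
 [160 134 139 141 144 145 146 150 143 146 148 167 168]
 [165 133 139 139 144 142 145 144 143 148 169 165 166]
 [167 170 136 143 142 143 145 139 143 132 169 165 166]
 [166 168 162 142 143 144 139 139 138 168 167 166 166]
 [167 165 168 169 138 143 144 150 168 166 168 167 167]
 [166 166 166 166 168 168 167 166 168 165 167 167 166]]
[[196  32  12  17  16  18  14  14  11  20 185 197 189]
 [176 161  13  10  22  16  12  11  10  38 188 196 191]
 [192 199  30  19  16  16   9  11   5  23 191 197 197]
 [184 201  14  19  22  16  12   8  11   5 200 193 197]
 [185 205  17  23   7   5   5   6  11  16 208 198 192]
 [193 189  14   9   2   2   5   7   5   8 191 197 198]
 [192 167  10   2   4   3   5   5   5  11 190 195 197]
 [196 167   9   4   4   7   3   8   7  10 183 197 194]
 [198 178  11   4   9   5   5   5   7  17 204 196 192]
 [194 203  38   5   4   5   5   4   9  12 199 196 189]
 [197 196 176  18   5   7   6   6  15 196 194 194 192]
 [191 196 194 201  48  23  25 104 202 197 191 192 191]
 [192 198 194 194 197 197 198 195 193 195 191 194 194]]
[[0.4725 0.2688]] [[249.6852 176.2524]]
```

```bash
python3 -m handwheel '[{"translation":[-0.003,-0.0005,0.02],"angular":[0,0,0],"hand":0},{"translation":[-0.003,-0.0005,0.03],"angular":[0,0,0],"hand":0},{"translation":[-0.003,0,0.03],"angular":[0,0,0],"hand":0},{"translation":[0,0,0.02],"angular":[0,0,0],"hand":0},{"translation":[0,0,0],"angular":[0,0,0],"hand":0},{"translation":[0,0,0],"angular":[0,0,0],"hand":0}]'
python3 - <<'E'
from h import *
np.set_printoptions(precision=4,suppress=True)
im,c=shot('wrist');h,s,v=hsv(im)
st=manip.get_state();print(st['position'],rot(st['ee_rot']))
u=proj(c,[.471,.27,.1])[0];print(u); a,b=u.astype(int)
m=(s<70)&(v>115); mm=np.zeros_like(m); mm[b-25:b+25,a-25:a+25]=1
for x in cnts(m&mm,10): print(cen(x),cv2.boundingRect(x),plane(c,cen(x),.1))
print(v[b-18:b+20:3,a-20:a+20:2])
E
```

```text
clock: 7.58
position: [0.4716, 0.2697, 0.1354]
ee_rot: [-0.0, 0.708, 0.706, -0.001]
contact_force: [0.0, 1.2, 0.5]
width: 0.0856
gripper_force: 0.0
[0.4726 0.2704 0.1367] [[ 0.0017  1.      0.0012]
 [ 1.     -0.0017  0.0002]
 [ 0.0002  0.0012 -1.    ]]
[252.2892 218.2071]
[251.6842 209.1404] (245, 208, 14, 3) [[0.4706 0.2761]]
[[126 126  89  90  86  78  82  83  82  88  88  95 100 102 101 103  83 149
  171 179]
 [125 127 104  88  83  80  82  84  82  85  91  95  97 101 102 102  96 169
  173 178]
 [125 126 129 112  83  78  83  80  84  84  86  95  97 100  98  91 156 174
  176 178]
 [146 122 126 131  89  76  86 116 155 155 165 165 171 126  91  73 155 177
  176 174]
 [174 164 118 127  78  96 108 107 106 108 111 109 110 111 108  81 140 175
  174 175]
 [174 176 176 169  93 106 107 107 109 110 110 109 109 111 107 101 117 178
  175 175]
 [173 173 175 164  98 105 106 108 108 108 109 109 108 106 106 105 140 177
  175 175]
 [174 175 174 177 115 103 106 108 108 108 107 110 107 104 105 103 159 176
  173 174]
 [175 174 174 175 164 105 109 110 108 110 108 105 104 103 105 136 177 174
  175 175]
 [174 175 174 175 176 177 143 107 108 108 103 103 103 102 171 175 174 175
  175 175]
 [176 175 176 176 174 174 173 175 177 181 169 180 178 175 173 176 175 174
  174 174]
 [175 174 174 174 175 175 175 174 176 175 176 175 174 175 174 175 174 175
  176 174]
 [175 174 174 175 175 173 174 174 175 175 174 173 175 176 175 175 174 175
  175 175]]
```

```bash
python3 -m handwheel '[{"translation":[0,0,0.025],"angular":[0,0,0],"hand":0},{"translation":[0,0,0.025],"angular":[0,0,0],"hand":0},{"translation":[0,0,0.014],"angular":[0,0,0],"hand":0},{"translation":[0,0,0],"angular":[0,0,0],"hand":0.6},{"translation":[0,0,0],"angular":[0,0,0],"hand":0.8},{"translation":[0,0,0],"angular":[0,0,0],"hand":1},{"translation":[0,0,0],"angular":[0,0,0],"hand":1},{"translation":[0,0,0],"angular":[0,0,0],"hand":1},{"translation":[0,0,0],"angular":[0,0,0],"hand":1},{"translation":[0,0,0],"angular":[0,0,0],"hand":1}]' 80
```

```text
clock: 8.47
position: [0.4712, 0.2715, 0.0732]
ee_rot: [-0.0, 0.707, 0.707, 0.0]
contact_force: [-2.1, 0.0, 7.3]
width: 0.0129
gripper_force: 77.9
```

```bash
python3 -m handwheel '[{"translation":[0,0,-0.005],"angular":[0,0,0],"hand":1},{"translation":[0,0,-0.01],"angular":[0,0,0],"hand":1},{"translation":[0,0,-0.02],"angular":[0,0,0],"hand":1},{"translation":[0,0,-0.025],"angular":[0,0,0],"hand":1},{"translation":[0,0,-0.025],"angular":[0,0,0],"hand":1},{"translation":[0,0,-0.025],"angular":[0,0,0],"hand":1},{"translation":[0,0,-0.02],"angular":[0,0,0],"hand":1},{"translation":[0,0,-0.01],"angular":[0,0,0],"hand":1},{"translation":[0,0,0],"angular":[0,0,0],"hand":1},{"translation":[0,0,0],"angular":[0,0,0],"hand":1}]'
python3 - <<'E'
from h import *
ims=[shot(n)[0] for n in('wrist','side')]
cv2.imwrite('pics/w8.png',cv2.resize(np.hstack([ims[0],ims[1]]),(800,300))[:,:,::-1])
E
```

```text
clock: 9.3
position: [0.471, 0.2709, 0.2115]
ee_rot: [-0.0, 0.707, 0.707, -0.0]
contact_force: [-0.7, -0.6, -6.2]
width: 0.0137
gripper_force: 78.7
```

View pics/w8.png

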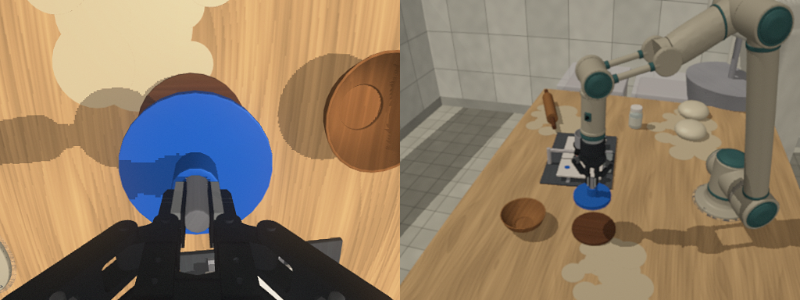

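```bash
python3 -m handwheel '[{"translation":[-0.01,0.0026,0],"angular":[0,0,0],"hand":1},{"translation":[-0.02,0.0052,0],"angular":[0,0,0],"hand":1},{"translation":[-0.03,0.0078,0],"angular":[0,0,0],"hand":1},{"translation":[-0.033,0.0085,0],"angular":[0,0,0],"hand":1},{"translation":[-0.033,0.0085,0],"angular":[0,0,0],"hand":1},{"translation":[-0.033,0.0085,0],"angular":[0,0,0],"hand":1},{"translation":[-0.033,0.0085,0],"angular":[0,0,0],"hand":1},{"translation":[-0.033,0.0085,0],"angular":[0,0,0],"hand":1},{"translation":[-0.033,0.0085,0],"angular":[0,0,0],"hand":1},{"translation":[-0.033,0.0085,0],"angular":[0,0,0],"hand":1}]'
python3 -m handwheel '[{"translation":[-0.033,0.0085,0],"angular":[0,0,0],"hand":1},{"translation":[-0.033,0.0085,0],"angular":[0,0,0],"hand":1},{"translation":[-0.033,0.0085,0],"angular":[0,0,0],"hand":1},{"translation":[-0.033,0.0085,0],"angular":[0,0,0],"hand":1},{"translation":[-0.03,0.0078,0],"angular":[0,0,0],"hand":1},{"translation":[-0.02,0.0052,0],"angular":[0,0,0],"hand":1},{"translation":[-0.009,0.0026,0],"angular":[0,0,0],"hand":1},{"translation":[0,0,0],"angular":[0,0,0],"hand":1},{"translation":[0,0,0],"angular":[0,0,0],"hand":1},{"translation":[0,0,0],"angular":[0,0,0],"hand":1}]'
python3 - <<'E'
from h import *
np.set_printoptions(precision=4,suppress=True)
st=[manip.get_state()['position']]
im,c=shot('wrist'); st.append(manip.get_state()['position'])
for n in('scene','side'):
  im,c=shot(n); st.append(manip.get_state()['position']); h,s,v=hsv(im)
  for x in cnts(blue(im),100):
    e=cv2.fitEllipse(cv2.convexHull(x)); print(n,cv2.boundingRect(x),e,plane(c,e[0],.172))
  # tin: grey below
  cv2.imwrite(f'pics/{n}9.png',im[:,:,::-1])
print(np.array(st))
E
```

```text
clock: 10.23
position: [0.5457, -0.0223, 0.2107]
ee_rot: [-0.001, 0.707, 0.707, -0.001]
contact_force: [0.2, 0.5, -6.0]
width: 0.0133
gripper_force: 78.4
clock: 11.07
position: [0.5951, -0.2093, 0.2113]
ee_rot: [-0.001, 0.707, 0.707, 0.0]
contact_force: [0.8, 0.1, -6.1]
width: 0.0138
gripper_force: 78.4
scene (198, 152, 37, 29) ((216.25025939941406, 165.6305694580078), (29.042402267456055, 37.099273681640625), 85.02279663085938) [[ 0.5955 -0.2081]]
scene (135, 166, 32, 22) ((150.79563903808594, 176.5200958251953), (19.032392501831055, 32.64205551147461), 105.51335906982422) [[ 0.7273 -0.3767]]
side (221, 144, 41, 22) ((240.36183166503906, 154.74591064453125), (21.12424659729004, 41.41857147216797), 91.96792602539062) [[ 0.5838 -0.1982]]
[[ 0.5951 -0.2093  0.2113]
 [ 0.5953 -0.2091  0.2117]
 [ 0.5955 -0.2091  0.2119]
 [ 0.5957 -0.2093  0.2121]]
```

```bash
python3 -m handwheel '[{"translation":[-0.0015,0.0005,0.01],"angular":[0,0,0],"hand":1},{"translation":[0,0,0.015],"angular":[0,0,0],"hand":1},{"translation":[0,0,0.015],"angular":[0,0,0],"hand":1},{"translation":[0,0,0.008],"angular":[0,0,0],"hand":1},{"translation":[0,0,0.003],"angular":[0,0,0],"hand":1},{"translation":[0,0,0.003],"angular":[0,0,0],"hand":1},{"translation":[0,0,0],"angular":[0,0,0],"hand":1},{"translation":[0,0,0],"angular":[0,0,0],"hand":1}]'; python3 -m handwheel '[{"translation":[0,0,0.002],"angular":[0,0,0],"hand":1},{"translation":[0,0,0.002],"angular":[0,0,0],"hand":1},{"translation":[0,0,0],"angular":[0,0,0],"hand":1},{"translation":[0,0,0],"angular":[0,0,0],"hand":1}]'
```

```text
clock: 11.88
position: [0.5971, -0.2125, 0.1586]
ee_rot: [0.001, 0.707, 0.707, 0.0]
contact_force: [-0.5, -0.8, -5.0]
width: 0.0136
gripper_force: 78.3
clock: 12.22
position: [0.5965, -0.2124, 0.1541]
ee_rot: [0.0, 0.707, 0.707, 0.0]
contact_force: [-0.5, -0.3, -5.8]
width: 0.0136
gripper_force: 78.4
```

```bash
python3 -m handwheel '[{"translation":[0.001,0,0.001],"angular":[0,0,0],"hand":1},{"translation":[0,0,0.001],"angular":[0,0,0],"hand":1},{"translation":[0,0,0.001],"angular":[0,0,0],"hand":1},{"translation":[0,0,0],"angular":[0,0,0],"hand":1},{"translation":[0,0,0],"angular":[0,0,0],"hand":1}]'; python3 -m handwheel '[{"translation":[0,0,0.001],"angular":[0,0,0],"hand":1},{"translation":[0,0,0],"angular":[0,0,0],"hand":1},{"translation":[0,0,0],"angular":[0,0,0],"hand":1}]'
```

```text
clock: 12.63
position: [0.5965, -0.2112, 0.1509]
ee_rot: [-0.0, 0.707, 0.707, 0.0]
contact_force: [0.0, -0.8, -5.5]
width: 0.0133
gripper_force: 78.4
clock: 12.88
position: [0.5965, -0.2113, 0.1504]
ee_rot: [0.0, 0.707, 0.707, 0.0]
contact_force: [-0.2, 0.7, -3.6]
width: 0.0133
gripper_force: 78.7
```

Contact is starting; one or two more mm.

```bash
python3 -m handwheel '[{"translation":[0,0,0.001],"angular":[0,0,0],"hand":1},{"translation":[0,0,0],"angular":[0,0,0],"hand":1},{"translation":[0,0,0],"angular":[0,0,0],"hand":1}]'; python3 -m handwheel '[{"translation":[0,0,0.0005],"angular":[0,0,0],"hand":1},{"translation":[0,0,0],"angular":[0,0,0],"hand":1},{"translation":[0,0,0],"angular":[0,0,0],"hand":1}]'
```

```text
clock: 13.13
position: [0.5967, -0.2113, 0.1502]
ee_rot: [0.0, 0.707, 0.707, 0.0]
contact_force: [-2.3, 1.7, 4.3]
width: 0.0133
gripper_force: 79.7
clock: 13.38
position: [0.597, -0.2113, 0.1501]
ee_rot: [0.001, 0.707, 0.707, 0.001]
contact_force: [-3.4, 2.3, 7.0]
width: 0.0134
gripper_force: 79.8
```

```bash
python3 -m handwheel '[{"translation":[0,0,0],"angular":[0,0,0],"hand":0.7},{"translation":[0,0,0],"angular":[0,0,0],"hand":0.5},{"translation":[0,0,0],"angular":[0,0,0],"hand":0.2},{"translation":[0,0,0],"angular":[0,0,0],"hand":0},{"translation":[0,0,0],"angular":[0,0,0],"hand":0},{"translation":[0,0,-0.01],"angular":[0,0,0],"hand":0},{"translation":[0,0,-0.02],"angular":[0,0,0],"hand":0},{"translation":[0,0,-0.03],"angular":[0,0,0],"hand":0},{"translation":[0,0,0],"angular":[0,0,0],"hand":0},{"translation":[0,0,0],"angular":[0,0,0],"hand":0}]'
python3 - <<'E'
from h import *
np.set_printoptions(precision=4,suppress=True)
im,c=shot('wrist');h,s,v=hsv(im)
print(manip.get_state()['position'])
x=cnts(blue(im),300)[0]; P=plane(c,x.reshape(-1,2),.113)
print('disc',cv2.boundingRect(x),cv2.minEnclosingCircle(P.astype(np.float32)))
u=proj(c,[.5968,-.2115,.177])[0]; a,b=u.astype(int); print(u)
m=(s<90)&(v>50); mm=np.zeros_like(m); mm[b-45:b+30,a-30:a+30]=1
for x in cnts(m&mm,30): print(cen(x),cv2.boundingRect(x))
print((s[b-42:b+24:4,a-30:a+30:3])); print(v[b-42:b+24:4,a-30:a+30:3])
for n in('scene','side'):
  i2,c2=shot(n);h,s,v=hsv(i2)
  for x in cnts((h<18)&(s>150)&(v>100),2):
    p=plane(c2,cen(x),.041)[0]
    if .5<p[0]<.65 and -.16<p[1]<-.04: print('or',cen(x),cv2.boundingRect(x),p)
  for x in cnts(blue(i2),100): print(n,cv2.boundingRect(x))
E
```

```text
clock: 14.22
position: [0.598, -0.2121, 0.2114]
ee_rot: [0.003, 0.707, 0.707, 0.001]
contact_force: [0.2, 0.4, -0.3]
width: 0.085
gripper_force: 0.0
[ 0.5969 -0.2115  0.2097]
disc (173, 105, 152, 147) ((0.5952122807502747, -0.21146385371685028), 0.06237298622727394)
[250.9176 218.4625]
[249.5583 207.6216] (237, 185, 26, 47)
[[202 196 196 204 191 199 203 198 205 195 200 200 199 195 200 195 201 198
  199 199]
 [201 195 206 203 196 204 198 200 201 199 198 201 192 188 203 199 197 196
  199 196]
 [200 198 200 199 197 203 204 203 171 119 118 193 202 199 193 188 192 204
  197 199]
 [198 196 201 201 201 202  51  21  20  18  16  15  11 106 200 197 183 200
  201 198]
 [201 197 195 200 203 205  51  25  20  21  16  15  14  13 201 204 195 204
  199 197]
 [199 200 194 198 210 196 205  24  20  20  16  13  14   5 207 203 201 198
  198 199]
 [201 201 206 200 191 190 174  21  20  20  14  21  10  12 205 199 199 198
  199 199]
 [195 201 194 201 204 196 132  21  14  17  18  17  21  15 162 201 198 197
  199 198]
 [204 198 203 195 201 198  86  18  17  17  19  13  23  18 155 195 201 197
  200 196]
 [197 198
[... 1607 characters left out ...]
 [185 186 183 184 186 188 101 113 116 115 118 117 114 112 134 186 186 186
  186 184]
 [186 185 185 187 184 185 162 113 115 115 116 115 110 108 169 186 186 186
  186 184]
 [186 185 186 186 185 184 185 152 114 114 114 110 110 179 186 185 185 185
  186 185]
 [184 186 186 183 187 186 185 186 188 188 184 189 186 185 186 182 185 186
  184 185]
 [184 185 186 182 185 185 187 184 184 185 185 186 185 185 186 185 185 186
  185 185]
 [184 184 187 185 182 183 185 186 183 184 186 186 184 185 185 186 185 185
  185 186]]
or [248.7381 203.7381] (247, 202, 4, 4) [ 0.5984 -0.0898]
scene (198, 165, 37, 28)
scene (135, 166, 32, 21)
or [226.5714 203.6667] (224, 202, 6, 4) [ 0.6062 -0.0908]
side (220, 150, 42, 31)
```

```bash
python3 -m handwheel '[{"translation":[0,-0.0015,0.02],"angular":[0,0,0],"hand":0},{"translation":[0,0,0.025],"angular":[0,0,0],"hand":0},{"translation":[0,0,0.025],"angular":[0,0,0],"hand":0},{"translation":[0,0,0.015],"angular":[0,0,0],"hand":0},{"translation":[0,0,0.007],"angular":[0,0,0],"hand":0},{"translation":[0,0,0],"angular":[0,0,0],"hand":0},{"translation":[0,0,0],"angular":[0,0,0],"hand":0}]' 25
python3 -c "
from rig import manip
import numpy as np
print(manip.get_state()['position'],manip.get_state()['contact_force'])"
```

```text
clock: 14.95
position: [0.5951, -0.2113, 0.1162]
ee_rot: [-0.0, 0.707, 0.707, -0.0]
contact_force: [0.5, 0.1, 0.8]
width: 0.0856
gripper_force: 0.0
[ 0.59508206 -0.21133165  0.11622154] [0.46361154 0.12312249 0.78250194]
```

```bash
python3 -m handwheel '[{"translation":[0,0,-0.002],"angular":[0,0,0],"hand":0},{"translation":[0,0,0],"angular":[0,0,0],"hand":0.4},{"translation":[0,0,0],"angular":[0,0,0],"hand":0.5},{"translation":[0,0,0],"angular":[0,0,0],"hand":0.55},{"translation":[0,0,0],"angular":[0,0,0],"hand":0.6},{"translation":[0,0,0],"angular":[0,0,0],"hand":0.65},{"translation":[0,0,0],"angular":[0,0,0],"hand":0.7},{"translation":[0,0,0],"angular":[0,0,0],"hand":0.8},{"translation":[0,0,0],"angular":[0,0,0],"hand":0.9},{"translation":[0,0,0],"angular":[0,0,0],"hand":1}]' 30; python3 -m handwheel '[{"translation":[0,0,0],"angular":[0,0,0],"hand":1},{"translation":[0,0,0],"angular":[0,0,0],"hand":1},{"translation":[0,0,0],"angular":[0,0,0],"hand":1}]'
```

```text
clock: 15.78
position: [0.5955, -0.2114, 0.1193]
ee_rot: [0.001, 0.707, 0.707, 0.0]
contact_force: [-0.3, 0.4, 5.3]
width: 0.0331
gripper_force: 30.0
clock: 16.03
position: [0.5955, -0.2115, 0.1193]
ee_rot: [0.001, 0.707, 0.707, 0.0]
contact_force: [-0.2, 0.5, 6.6]
width: 0.0335
gripper_force: 30.0
```

```bash
python3 -m handwheel '[{"translation":[0,0,-0.001],"angular":[0,0,0],"hand":1},{"translation":[0,0,-0.002],"angular":[0,0,0],"hand":1},{"translation":[0,0,-0.002],"angular":[0,0,0],"hand":1},{"translation":[0,0,0],"angular":[0,0,0],"hand":1},{"translation":[0,0,0],"angular":[0,0,0],"hand":1}]'
```

```text
clock: 16.45
position: [0.5948, -0.2113, 0.1231]
ee_rot: [-0.0, 0.707, 0.707, -0.0]
contact_force: [0.2, -0.5, -2.1]
width: 0.0333
gripper_force: 30.0
```

```bash
python3 -m handwheel '[{"translation":[0,0,-0.004],"angular":[0,0,0],"hand":1},{"translation":[0,0,-0.008],"angular":[0,0,0],"hand":1},{"translation":[0,0,-0.01],"angular":[0,0,0],"hand":1},{"translation":[0,0,-0.012],"angular":[0,0,0],"hand":1},{"translation":[0,0,-0.012],"angular":[0,0,0],"hand":1},{"translation":[0,0,-0.012],"angular":[0,0,0],"hand":1},{"translation":[0,0,-0.01],"angular":[0,0,0],"hand":1},{"translation":[0,0,-0.006],"angular":[0,0,0],"hand":1},{"translation":[0,0,-0.003],"angular":[0,0,0],"hand":1},{"translation":[0,0,0],"angular":[0,0,0],"hand":1}]';python3 -m handwheel '[{"translation":[0,0,0],"angular":[0,0,0],"hand":1},{"translation":[0,0,0],"angular":[0,0,0],"hand":1},{"translation":[0,0,0],"angular":[0,0,0],"hand":1},{"translation":[0,0,0],"angular":[0,0,0],"hand":1}]'
python3 - <<'E'
from h import *
np.set_printoptions(precision=4,suppress=True)
print(manip.get_state()['position'])
for n in('scene','side'):
  i2,c2=shot(n);h,s,v=hsv(i2)
  for x in cnts((h<18)&(s>150)&(v>100),2):
    p=plane(c2,cen(x),.041)[0]
    if .5<p[0]<.65 and -.16<p[1]<-.04: print('or',cen(x),cv2.boundingRect(x),p)
  for x in cnts(blue(i2),100): print(n,cv2.boundingRect(x),cv2.fitEllipse(x))
  a,b=proj(c2,[.596,-.2115,.103])[0].astype(int); print(s[b-30:b+20:3,a]); print(v[b-30:b+20:3,a])
E
```

```text
clock: 17.28
position: [0.5954, -0.2115, 0.2015]
ee_rot: [0.001, 0.707, 0.707, 0.0]
contact_force: [-0.1, 0.0, -1.7]
width: 0.0331
gripper_force: 30.0
clock: 17.62
position: [0.5948, -0.2112, 0.1998]
ee_rot: [-0.001, 0.707, 0.707, -0.0]
contact_force: [0.4, 0.3, -2.0]
width: 0.0331
gripper_force: 30.0
[ 0.5948 -0.2112  0.1998]
or [248.7111 203.6444] (247, 202, 4, 4) [ 0.5981 -0.0901]
scene (197, 149, 38, 27) ((215.82508850097656, 162.71347045898438), (24.9133358001709, 38.03559112548828), 82.78857421875)
scene (135, 166, 32, 22) ((150.64590454101562, 176.1556854248047), (16.468461990356445, 30.495241165161133), 105.99980926513672)
[186 189 141  88 136 220 211 214 222  14  10  13  13  15  15  15  15]
[ 89  89  96  93 109 147 150 149 133  88 122 133 133 119 117 119 117]
or [226.7111 203.6444] (224, 202, 6, 4) [ 0.6058 -0.091 ]
side (221, 138, 41, 26) ((240.7713165283203, 151.1811981201172), (21.167842864990234, 39.4451789855957), 103.95465850830078)
[205 203 191 203 199 204 209  69  13  10   8  12  10   8  13  10  13]
[108 127 116 118 146 144 116 100  99  98  95  87 123  97  99 101 100]
```

```bash
python3 -c "
from rig import manip
print(manip.sign_off())"
```

```text
the job is handed in; nothing more can be done
None
```

The job is handed in, with no verdict returned: both tag stops were held, the lid set is seated on the tin, and the cover is held about 8 cm up. By mistake I viewed 11 pictures, one over the limit of 10.

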